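# Press an angle bracket into the corner of a drill jig and hold it

## Robot

A 7-joint arm with a two-finger parallel gripper is mounted at the origin on a cart in front of the work surface, level with it; the furniture and walls round the work are solid. World frame = base frame: x ahead of the robot, y to its left, z up, the work surface at z = 0. Lengths are in m, angles in rad, forces in N, time in s.
With the tool pointing down it reaches from about 0.4 to 0.9 m from the base axis. Payload 5.5 kg.
Tool frame: the origin (TCP) lies midway between the tips of the shut fingers; the grasp point (between the pads) lies 19 mm behind it (manip.grip_depth is the distance from the TCP to the grasp point, in m); z points along the fingers, y is the line along which they close (so a half turn about z gives the same grasp; the last joint's range is limited). The gripper opens to 92 mm and grips with 3 to 60 N. Pads are 19 mm wide; open, the fingers measure 130 mm over their backs; the gripper's body (75 mm by 190 mm) begins 47 mm behind the grasp point.
Start: joints at [0.263, 0.501, -0.427, 1.55, 0.221, 1.138, -0.21], TCP at [0.65, 0, 0.227] pointing down, gripper open.
Joint ranges: [-2.88, 2.88], [-0.31, 2.03], [-1.54, 1.56], [0.2, 2.42], [-1.41, 4.55], [0.19, 2.02], [-2.57, 2.57]. Speed limits (rad/s): [2.57, 2.57, 3.14, 3.14, 3.14, 3.14, 3.14].

## Interface

Orientations are given as a unit quaternion [x, y, z, w].
In Python, from bench import manip, effector, viewer gives the robot as it stands. Calls block until the motion is done:
- manip.move_pose(position, orientation): joint-space move of the TCP to a pose.
- manip.servo_line(position, ori=None, vel=0.15): straight line of the TCP; ori=None keeps the orientation; vel is the mean speed in m/s.
- manip.movej(angles): joint-space move.
- effector.open_jaws() and effector.close(f_grip=None): open the fingers fully, or close them until they stop; f_grip is the grip in N (None keeps the last).
- manip.sleep(seconds).
- manip.solve_ik(position, orientation): joint angles nearest the present ones, or None.
- viewer.get_image(name): name is "scene" or "side" or "wrist"; returns the picture (420x560x3 uint8, red, green, blue); there is no depth.
- viewer.get_calibration(name): a dict with "vfov" (degrees; the focal length in pixels is half the picture's height over the tangent of half this angle, whatever the lens; pixels are square), "cx", "cy" (the principal point, pixels), "eye" and "attitude" of the camera in the world. Camera axes: x right, y down, z forward; pixel columns grow to the right and rows downward; lengths in m; the calibration is good to about 2 mm. The wrist camera is an equidistant fisheye: a pixel r from the principal point sees the ray r / f radians off the axis. A picture is of the moment at which its call begins: read the wrist's pose just before it. get_calibration takes no time and is no camera call; for the wrist camera it gives the pose at the moment of the call.
A pose or a line that the arm cannot do raises manip.PlanningError and nothing moves.
- manip.hand_in(): hands the job in; it is judged then, once.
Readings, each from a call of its own:
- manip.current_clock(): time.
- manip.current_q(): joint angles.
- manip.current_joint_velocities(): joint speeds.
- manip.current_tau(): joint torques, N m.
- manip.current_tool_pos(): TCP position.
- manip.current_tcp_rot(): TCP orientation.
- manip.current_force(): force on the tool from outside, world axes, zero at the start.
- manip.current_wrist_torque(): the same for the moment, N m.
- manip.current_finger_gap(): finger opening in m.
- manip.current_gripper_force(): force on a finger pad.
Only numpy, scipy, OpenCV 4.12 (cv2) and the standard library are available. Lean on these libraries where they do the work, as an engineer would, in place of code of your own. Each camera call takes 0.05 s, during which the arm holds its last target. There are 200 camera calls.

## Task

Pick up the aluminium angle bracket and stand it on the blue plate of the drill jig, with the back of its upright facing the longer (back) fence, then push it into the corner until it sits flat on the plate and flush against both steel fences at once. Finish while still holding it there, pressing it firmly (some 5 to 10 N) against each of the two fences so that it is ready for drilling; do not let go, and leave the bolt, the brass fitting and the tape measure where they are.

Things in the scene. Friction and masses are not known exactly. Their poses are not given: they have to be found in the camera images.
- bracket: Loose aluminium angle bracket, 0.28-0.56 kg. Origin: centre of the underside of its foot; z up. Foot 80 (x) x 60 (y) x 14 mm. Upright plate x = +26 to +40 mm (14 thick), 60 wide in y, up to z = 70 mm, back face (+x) flush with the foot; 16 mm bore along x at z = 32. Two 6 mm gussets at the y edges, x = +2 to +26, below z = 34 mm. Grip across the upright above z = 40 mm.
- bracket_heel (a point): Point on the bracket: lower corner at its back (+x) and left (+y), at (40, 30, 0) mm in the bracket's frame. It belongs at jig_corner when the bracket is seated.
- jig: Drill jig fixed to the bench: blue plate 170 (x) x 190 (y) x 12 mm high carrying two steel fences. Origin: centre of the plate's underside, on the bench; z up. The plate's top is at z = 12 mm. The bracket seats with its x and y axes parallel to the jig's (same sense) and slides easily on it: smooth metal, friction about 0.25.
- back_fence: Longer steel fence on the jig, 18 (x) x 150 (y) x 26 mm, axes as the jig's, origin at the centre of its underside, on the plate (top 38 mm above the bench). Its working face looks to the jig's -x and lies at jig x = +55 mm, from jig y = -91 to +59 mm.
- side_fence: Shorter steel fence on the jig, 114 (x) x 18 (y) x 26 mm, axes as the jig's, origin at the centre of its underside, on the plate (top 38 mm above the bench). Its working face looks to the jig's -y and lies at jig y = +65 mm, from jig x = -65 to +49 mm. A 6 mm relief gap is left open in the corner.
- jig_corner (a point): Point on the plate's top where the planes of the two working faces cross, at (55, 65, 12) mm in the jig's frame.
- bolt_m16: Grey hex bolt with nut standing on its head, 23 x 26 x 79 mm, loose; origin at the centre of its underside. Bystander.
- brass_nipple: Brass hex pipe nipple standing on end, 27 x 30 x 48 mm, loose; origin at the centre of its underside. Bystander.
- tape_measure: Yellow and black tape measure standing on edge, 35 x 79 x 70 mm, loose; origin at the centre of its underside. Bystander.
There are look-alikes about, which are no part of the job. Leave any black or green look-alike of the bracket alone.

How it is judged:
By the outcome, as a careful person would: the job done as asked, in the order asked, and still so for the second after the job is handed in, while the arm keeps its last pose, push and grip.
It also fails if it takes over 48 s, if anything falls off the work surface, if the arm or the gripper's body presses on something with over 40 N, if the wrist force passes 120 N, or if a joint passes its speed limit or range.

## Working session

There is one attempt and no reset: what is moved stays moved. The work goes in short steps, each a Python script; the robot and the scene stay as the last script left them, time stands still between calls to the robot, and variables do not carry over. Pictures are saved under pics/ and viewed, at most 10 in all, crops included, and the job is handed in when it is done.

```bash
mkdir -p pics; ls
python3 - <<'E'
from bench import manip, effector, viewer
import cv2,numpy as np
ims=[]
for n in ["scene","side","wrist"]:
    c=viewer.get_calibration(n); im=viewer.get_image(n); cv2.imwrite(f"pics/{n}0.png",im[:,:,::-1]); print(n,c)
print(manip.current_clock(),manip.current_tcp_rot(),manip.grip_depth)
E
```

```text
pics
scene {'vfov': 51.470639776459265, 'cx': 279.1479029305808, 'cy': 209.49304744457177, 'eye': array([ 0.06967663, -0.74162838,  0.47037692]), 'attitude': array([ 0.81380546, -0.26439494,  0.15162564, -0.4947986 ])}
side {'vfov': 51.92933853086081, 'cx': 275.31271122414853, 'cy': 214.96571388884112, 'eye': array([ 0.60545675, -0.90732617,  0.67617015]), 'attitude': array([ 0.8982605 ,  0.05681884, -0.02090042, -0.43527332])}
wrist {'vfov': 65.70646984690485, 'cx': 274.2491833329222, 'cy': 205.33739338605437, 'eye': array([0.64987088, 0.08385955, 0.38417602]), 'attitude': array([ 9.88051251e-01,  2.14065702e-04, -1.06488425e-03,  1.54121854e-01])}
0.15 [ 7.07082327e-01  7.07130834e-01 -5.22284024e-04 -5.42111088e-04] 0.0188
```

View pics/scene0.png

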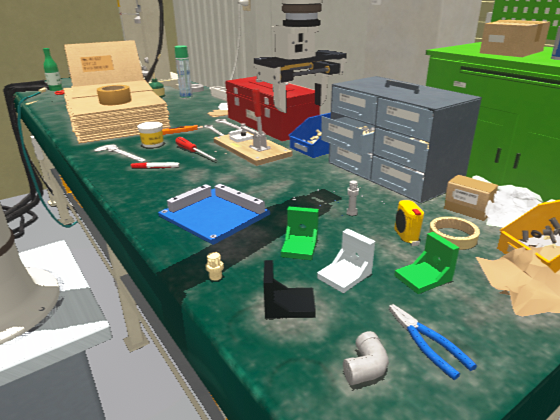

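View pics/side0.png

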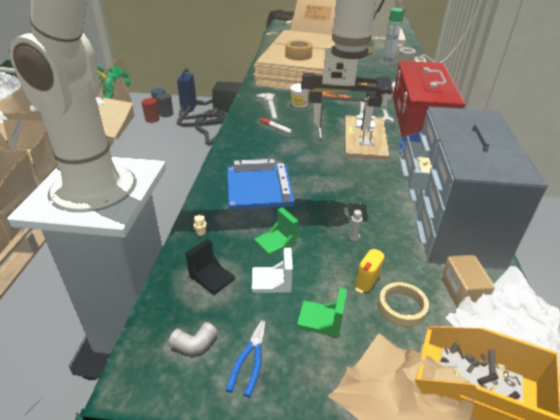

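View pics/wrist0.png

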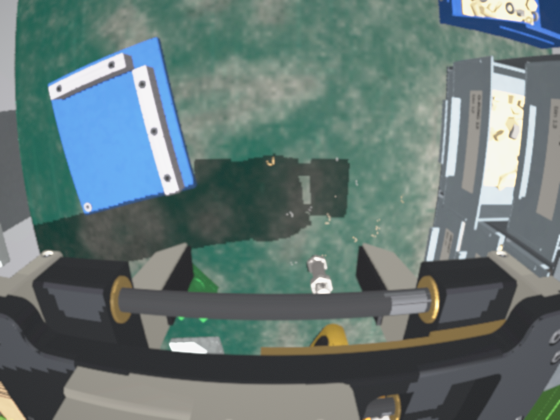

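The possible brackets, in scene pixels, are black (290,290), green (300,232), green (430,262) and bare light grey (347,260). Only the light grey one at (347,260) looks like aluminium. It appears at (272,275) in the side view. The jig is at scene (215,210) and wrist (120,125), with the long fence on its right in the wrist view.

```bash
cat > h.py <<'E'
import numpy as np, cv2
from scipy.spatial.transform import Rotation as R
from bench import manip, effector, viewer
def ray(c,uv,fish=False):
    uv=np.atleast_2d(np.asarray(uv,float)); f=210/np.tan(np.radians(c['vfov'])/2)
    d=(uv-[c['cx'],c['cy']])/f
    if fish:
        r=np.linalg.norm(d,axis=1,keepdims=True)+1e-12
        v=np.hstack([d/r*np.sin(r),np.cos(r)])
    else: v=np.hstack([d,np.ones((len(d),1))])
    v/=np.linalg.norm(v,axis=1,keepdims=True)
    return R.from_quat(c['attitude']).apply(v)
def onplane(c,uv,z,fish=False):
    d=ray(c,uv,fish); e=np.asarray(c['eye']); return e+d*((z-e[2])/d[:,2:])
def tri(obs):  # obs: list of (c,uv,fish) -> point, max miss
    A=np.zeros((3,3));b=np.zeros(3);L=[]
    for c,uv,f in obs:
        d=ray(c,uv,f)[0];P=np.eye(3)-np.outer(d,d);e=np.asarray(c['eye']);A+=P;b+=P@e;L.append((P,e))
    p=np.linalg.solve(A,b); return p,max(np.linalg.norm(P@(p-e)) for P,e in L)
def down(yaw): # tool pointing down, tool y (closing) axis at angle yaw in world
    y=np.array([np.cos(yaw),np.sin(yaw),0]);z=np.array([0,0,-1.]);return R.from_matrix(np.c_[np.cross(y,z),y,z]).as_quat()
def snap(n,name):
    c=viewer.get_calibration(n);im=viewer.get_image(n)[:,:,::-1].copy();cv2.imwrite(f'pics/{name}.png',im);return c,im
E
python3 - <<'E'
from h import *
cs={n:viewer.get_calibration(n) for n in ["scene","side","wrist"]}
print('bracket foot',onplane(cs['side'],[(272,288)],0.01),onplane(cs['scene'],[(340,278)],0.01))
w=[(157,39),(50,84),(86,212),(193,184)]
print('jig plate',onplane(cs['wrist'],w,0.012,True))
a=cv2.imread('pics/scene0.png')[210:310,250:390];b=cv2.imread('pics/side0.png')[220:320,200:340]
cv2.imwrite('pics/crop1.png',np.vstack([cv2.resize(x,None,fx=4,fy=3,interpolation=cv2.INTER_CUBIC) if 0 else cv2.resize(x,(420,300),interpolation=cv2.INTER_CUBIC) for x in (a,b)]))
E
```

```text
bracket foot [[ 0.53431272 -0.31062942  0.01      ]] [[ 0.50907159 -0.29634767  0.01      ]]
jig plate [[ 0.5122095   0.16877362  0.012     ]
 [ 0.35106288  0.1339834   0.012     ]
 [ 0.39146636 -0.04493285  0.012     ]
 [ 0.55137742 -0.00826573  0.012     ]]
```

View pics/crop1.png

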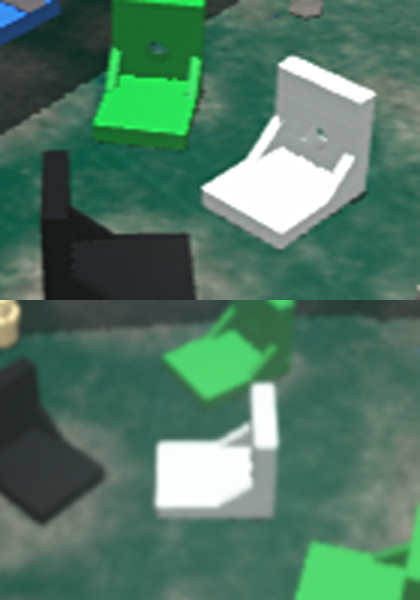

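The crops show a light grey aluminium bracket at scene (347,260), with its upright on the +x side. The black and green ones are the look-alikes. Next I move the wrist camera over the jig and the bracket, two places each.

Run:
```python
from h import *
import pickle
q=down(0.0); o={}
for k,p in {'j1':(.50,-.01,.24),'j2':(.44,-.05,.24),'b1':(.50,-.41,.25),'b2':(.57,-.38,.25)}.items():
    try: manip.move_pose(p,q)
    except manip.PlanningError as e: print(k,e); continue
    manip.sleep(.3)
    o[k]=snap('wrist',k)
    print(k,manip.current_tool_pos(),manip.current_clock(),o[k][0]['eye'])
pickle.dump(o,open('o.pkl','wb'))
cv2.imwrite('pics/m1.png',cv2.resize(np.vstack([np.hstack([o['j1'][1],o['j2'][1]]),np.hstack([o['b1'][1],o['b2'][1]])]),(800,600),interpolation=cv2.INTER_AREA))
```

```text
j1 [ 0.50048729 -0.009717    0.23968285] 1.15 [0.50090969 0.07407051 0.39816404]
j2 [ 0.44055531 -0.04939107  0.23994448] 1.8917 [0.44078772 0.03454443 0.39843403]
b1 [ 0.50032174 -0.40938411  0.2502741 ] 3.6083 [ 0.50051918 -0.32519378  0.40874192]
b2 [ 0.56912474 -0.38102143  0.25022125] 4.3583 [ 0.56938975 -0.29718168  0.4085024 ]
```

View pics/m1.png

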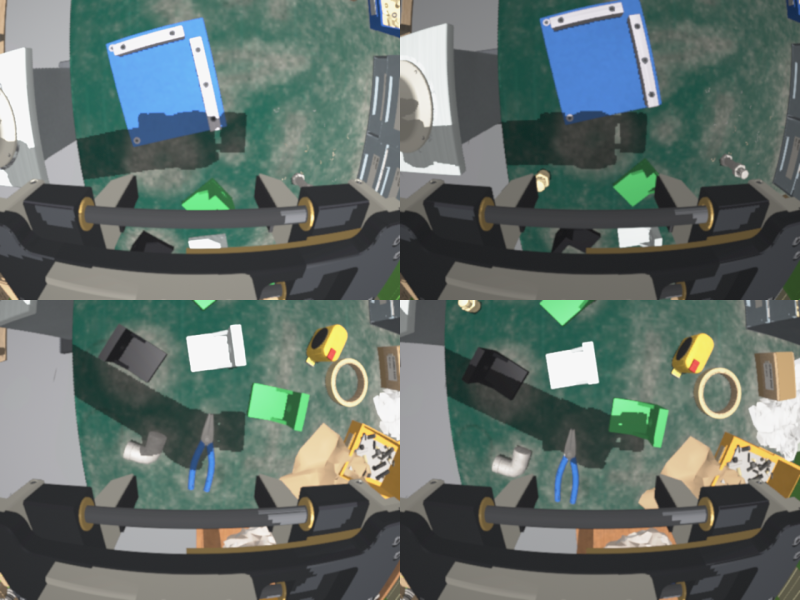

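The jig and the bracket are clear in both pairs: bracket near (300,70) in b1 and (240,95) in b2, jig near (235,115) in j1 and (285,85) in j2. Now I extract the corners by mask.

Run:
```python
from h import *
import pickle
o=pickle.load(open('o.pkl','rb'))
def poly(m,eps,minA=300):
    cs,_=cv2.findContours(m,cv2.RETR_EXTERNAL,cv2.CHAIN_APPROX_NONE)
    return [(cv2.contourArea(c),cv2.approxPolyDP(c,eps,True)[:,0].tolist()) for c in cs if cv2.contourArea(c)>minA]
out=[]
for k in o:
    c,im=o[k]; hsv=cv2.cvtColor(im,cv2.COLOR_BGR2HSV); H,S,V=cv2.split(hsv)
    box={'j1':(140,20,320,210),'j2':(180,0,380,170),'b1':(245,15,365,145),'b2':(190,40,300,160)}[k]
    x0,y0,x1,y1=box; roi=np.zeros_like(H); roi[y0:y1,x0:x1]=255
    lt=((S<60)&(V>125)).astype(np.uint8)*255&roi
    print(k,'light',poly(lt,3))
    if k[0]=='j':
        bl=((H>100)&(H<125)&(S>110)&(V>50)).astype(np.uint8)*255&roi
        print(k,'blue',poly(bl,4))
    out.append(cv2.resize(im[y0:y1,x0:x1],(400,300),interpolation=cv2.INTER_CUBIC))
cv2.imwrite('pics/m2.png',np.vstack([np.hstack(out[:2]),np.hstack(out[2:])]))
```

```text
j1 light [(1246.5, [[295, 65], [297, 75], [303, 79], [299, 84], [314, 155], [319, 155], [319, 67]]), (2121.0, [[276, 51], [265, 57], [293, 179], [302, 183], [309, 178], [283, 58]]), (1642.5, [[255, 37], [156, 62], [152, 68], [161, 77], [255, 52]]), (385.5, [[233, 34], [285, 24], [287, 32], [292, 28], [284, 20], [236, 20], [239, 25]])]
j1 blue [(18821.0, [[283, 25], [220, 38], [148, 62], [187, 204], [292, 182], [264, 59], [266, 52], [278, 49], [285, 60], [309, 176], [317, 176]])]
j2 light [(1964.0, [[321, 21], [348, 150], [360, 148], [336, 22]]), (1537.5, [[312, 13], [306, 3], [201, 28], [200, 32], [210, 33], [214, 39], [309, 18]])]
j2 blue [(18939.0, [[335, 0], [273, 5], [195, 26], [230, 169], [237, 158], [242, 169], [345, 150], [317, 31], [322, 19], [337, 20], [365, 146]])]
b1 light [(4131.0, [[337, 34], [324, 34], [320, 41], [262, 50], [267, 99], [344, 91]])]
b2 light [(3607.5, [[270, 58], [204, 75], [211, 124], [278, 115]])]
```

View pics/m2.png

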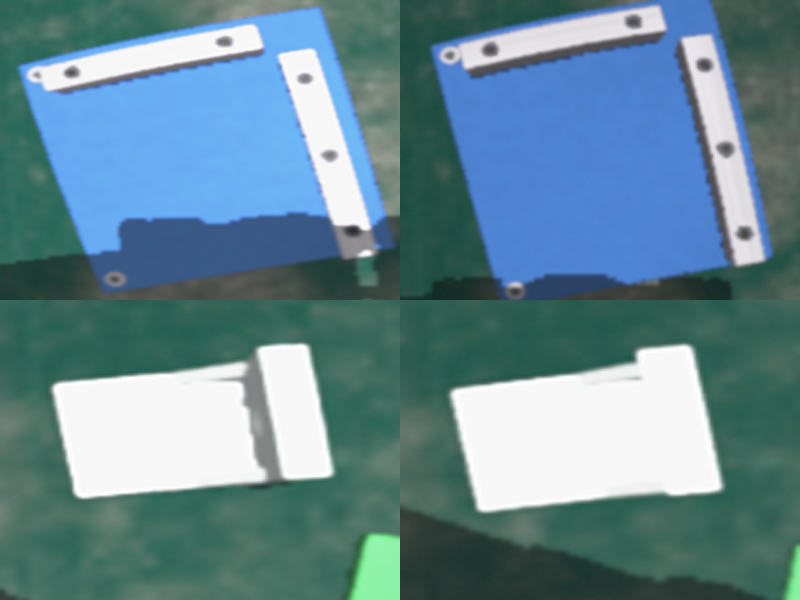

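Run:
```python
from h import *
import pickle
o=pickle.load(open('o.pkl','rb'))
np.set_printoptions(precision=4,suppress=True)
def T(a,b,pts):
    r=[]
    for n,u,v in pts:
        p,m=tri([(o[a][0],u,True),(o[b][0],v,True)]); r.append(p); print(n,p,'miss %.4f'%m)
    return np.array(r)
J=T('j1','j2',[('plTL',(148,62),(195,26)),('plBR',(317,176),(365,146)),
 ('bfUR',(282,52),(337,20)),('bfUL',(265.5,54),(323,21)),('bfLR',(309,180),(363,147)),('bfLL',(294,182),(348,151)),
 ('sfTL',(158,63),(209,25)),('sfTR',(255.6,36.5),(310,4)),('sfBR',(258,52),(312.5,18.7)),('sfBL',(160,77),(213.5,38))])
B=T('b1','b2',[('upUL',(322,35.4),(255,59)),('upUR',(337,34),(270,58)),('upLR',(345,91),(278.6,116)),('upLL',(329.6,93),(263,118)),('ftU',(262,50),(204,75)),('ftL',(267,99),(211,124))])
def fit(loc,W): # 2D rigid
    loc=np.array(loc)/1000; W=W[:,:2]; a=loc-loc.mean(0); b=W-W.mean(0)
    th=np.arctan2((a[:,0]*b[:,1]-a[:,1]*b[:,0]).sum(),(a*b).sum()); Rm=np.array([[np.cos(th),-np.sin(th)],[np.sin(th),np.cos(th)]])
    t=W.mean(0)-Rm@loc.mean(0); return th,t,1000*(loc@Rm.T+t-W)
jl=[(-85,95),(85,-95),(73,59),(55,59),(73,-91),(55,-91),(-65,83),(49,83),(49,65),(-65,65)]
bl=[(26,30),(40,30),(40,-30),(26,-30),(-40,30),(-40,-30)]
for a,b,L,P,hz in (('j1','j2',jl,J,[.012]*2+[.038]*8),('b1','b2',bl,B,[.07]*4+[.014]*2)):
    print('tri fit',*fit(L,P))
    uvs={'j1':[(148,62),(317,176),(282,52),(265.5,54),(309,180),(294,182),(158,63),(255.6,36.5),(258,52),(160,77)],'j2':[(195,26),(365,146),(337,20),(323,21),(363,147),(348,151),(209,25),(310,4),(312.5,18.7),(213.5,38)],
     'b1':[(322,35.4),(337,34),(345,91),(329.6,93),(262,50),(267,99)],'b2':[(255,59),(270,58),(278.6,116),(263,118),(204,75),(211,124)]}
    for k in (a,b):
        P2=np.array([onplane(o[k][0],[u],z,True)[0] for u,z in zip(uvs[k],hz)]); th,t,r=fit(L,P2); print(k,th,t,'rms mm',np.sqrt((r**2).mean()))
```

```text
plTL [0.3466 0.1343 0.0118] miss 0.0001
plBR [ 0.5541 -0.0135  0.0032] miss 0.0001
bfUR [0.509  0.1327 0.041 ] miss 0.0000
bfUL [0.4918 0.1285 0.05  ] miss 0.0006
bfLR [ 0.5399 -0.0095  0.044 ] miss 0.0005
bfLL [ 0.5241 -0.0148  0.0356] miss 0.0015
sfTL [0.3683 0.1282 0.0349] miss 0.0001
sfTR [0.4802 0.152  0.0346] miss 0.0001
sfBR [0.4828 0.134  0.035 ] miss 0.0002
sfBL [0.376  0.1096 0.0492] miss 0.0003
upUL [ 0.5496 -0.2494  0.0667] miss 0.0005
upUR [ 0.5649 -0.2485  0.0713] miss 0.0001
upLR [ 0.5735 -0.3091  0.0715] miss 0.0000
upLL [ 0.5576 -0.3115  0.0692] miss 0.0003
ftU [ 0.4862 -0.2594  0.0214] miss 0.0000
ftL [ 0.4921 -0.3189  0.0156] miss 0.0006
tri fit 0.22021235426453828 [0.4505 0.0606] [[ 0.1997  0.4741]
 [ 0.0496  0.0149]
 [-0.1366  1.447 ]
 [-0.5536  1.6786]
 [ 1.6774 -2.7612]
 [-0.0729 -1.3541]
 [ 0.6143 -0.7646]
 [ 0.0204  0.2939]
 [ 1.3211  0.7499]
 [-3.1193  0.2214]]
j1 0.2208047059973571 [0.45   0.0611] rms mm 1.1459675769141797
j2 0.21824406962019466 [0.4504 0.0609] rms mm 1.2409558586136047
tri fit 0.1272257792201745 [ 0.5287 -0.2839] [[ 1.0656 -1.4811]
 [-0.2729 -0.5556]
 [-1.3319  0.5151]
 [ 0.7263  1.1741]
 [-0.928   0.2006]
 [ 0.7409  0.147 ]]
b1 0.12012559226122492 [ 0.5287 -0.2837] rms mm 0.9419456293425755
b2 0.12936767816181255 [ 0.5284 -0.2838] rms mm 0.8633496331273935
```

Measured heights agree with the text: plate about 12 mm, fences about 39 mm, upright about 70 mm. The rigid fits leave about 1 mm rms. Now I grasp and lift.

```bash
cat >> h.py <<'E'
np.set_printoptions(precision=4,suppress=True)
J=np.array([.4502,.061]);JY=.2195
B=np.array([.5286,-.2838]);BY=.125
def rot(a):return np.array([[np.cos(a),-np.sin(a)],[np.sin(a),np.cos(a)]])
TIP=.042
def st(t=''):print(t,manip.current_tool_pos(),'F',manip.current_force(),'M',manip.current_wrist_torque(),'gap %.4f g %.1f t %.1f'%(manip.current_finger_gap(),manip.current_gripper_force(),manip.current_clock()))
E
python3 - <<'E'
from h import *
g=B+rot(BY)@[.033,0]; q=down(BY)
manip.move_pose([*g,.16],q); manip.servo_line([*g,TIP],vel=.1); manip.sleep(.2); st('down')
effector.close(f_grip=50); st('closed')
manip.servo_line([*g,.07],vel=.08); manip.sleep(.3); st('lift'); 
manip.servo_line([*g,.17],vel=.2); manip.sleep(.3); st('up'); snap('side','side1')
print(manip.current_q(),manip.solve_ik([*(J+rot(JY)@[.048-.015,.035-.015]),.17],down(JY)))
im=cv2.imread('pics/side1.png')[160:340,160:400]; cv2.imwrite('pics/side1c.png',cv2.resize(im,None,fx=2.5,fy=2.5))
E
```

```text
down [ 0.5618 -0.2799  0.0427] F [-0.0368 -0.4619 -0.5471] M [-0.0075 -0.0314  0.0014] gap 0.0916 g 0.0 t 6.5
closed [ 0.5612 -0.2797  0.042 ] F [ 0.2347  0.3883 -0.651 ] M [-0.0015  0.0338 -0.0062] gap 0.0134 g 50.0 t 7.7
lift [ 0.561  -0.2795  0.0695] F [ 1.0218 -0.6586 -3.3904] M [ 0.0242 -0.1203 -0.029 ] gap 0.0137 g 50.0 t 8.5
up [ 0.5606 -0.2793  0.1686] F [-0.5506 -0.1118 -3.914 ] M [ 0.0263 -0.0978  0.0315] gap 0.0135 g 50.0 t 9.4
[ 0.5996  0.4965 -0.2422  1.669   0.1364  0.9946  0.4359] [ 0.1446  0.2786 -0.4392  2.0076  0.1515  0.8864 -0.1564]
```

View pics/side1c.png

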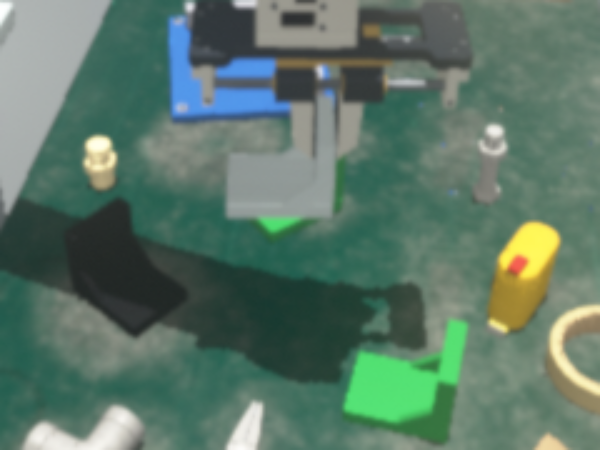

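The bracket hangs level in the jaws, upright between the fingers, and nothing else has moved. I carry it to the jig and lower it until it touches.

```bash
cat >> h.py <<'E'
def F(n=8):
    f=[]
    for _ in range(n): f.append(manip.current_force()); manip.sleep(.02)
    f=np.mean(f,0); return np.r_[rot(JY).T@f[:2],f[2]]
def jp(): # TCP in jig frame: xy, z
    p=np.mean([manip.current_tool_pos() for _ in range(5)],0); return np.r_[rot(JY).T@(p[:2]-J),p[2]]
def go(x,y,z,v=.05): manip.servo_line([*(J+rot(JY)@[x,y]),z],down(JY),vel=v)
E
python3 - <<'E'
from h import *
x,y=.048-.012,.035-.012
go(x,y,.17,.25); manip.sleep(.3); tare=F(20); np.save('tare.npy',tare); st('over'); print('tare',tare)
go(x,y,.062,.12); manip.sleep(.2); print(F()-tare,jp())
z=.060
while z>.045:
    go(x,y,z,.03); f=F()-tare; print('%.4f'%z,f,jp())
    if f[2]>5: break
    z-=.001
st(); snap('scene','scene2'); snap('side','side2')
a=cv2.imread('pics/scene2.png')[150:260,140:300];b=cv2.imread('pics/side2.png')[130:240,200:330]
cv2.imwrite('pics/m3.png',np.hstack([cv2.resize(x,(400,300),interpolation=cv2.INTER_CUBIC) for x in (a,b)]))
E
```

```text
over [0.4803 0.0913 0.17  ] F [ 0.6128  0.1507 -3.3113] M [ 0.0486 -0.1555  0.0001] gap 0.0136 g 50.0 t 11.8
tare [-0.0569 -0.0604 -3.8034]
[-0.041  -0.2665 -0.447 ] [0.0363 0.0229 0.0624]
0.0600 [-0.0398  0.3744  0.2977] [0.0359 0.023  0.0599]
0.0590 [ 0.202  -0.     -0.3235] [0.036 0.023 0.059]
0.0580 [ 0.0298 -0.073  -0.3733] [0.036 0.023 0.058]
0.0570 [ 0.0454  0.0213 -0.3866] [0.036 0.023 0.057]
0.0560 [-0.3575  0.0697 -0.4458] [0.036 0.023 0.056]
0.0550 [-0.1968  0.2999 -0.0753] [0.036 0.023 0.055]
0.0540 [-0.1205 -0.3611 -0.1783] [0.0359 0.023  0.054 ]
0.0530 [-2.2874 -0.1301  9.9289] [0.0364 0.023  0.0539]
 [0.4807 0.0913 0.0539] F [-1.3152 -1.2795  6.5187] M [-0.0636  0.5657 -0.0106] gap 0.0136 g 50.0 t 16.2
```

View pics/m3.png

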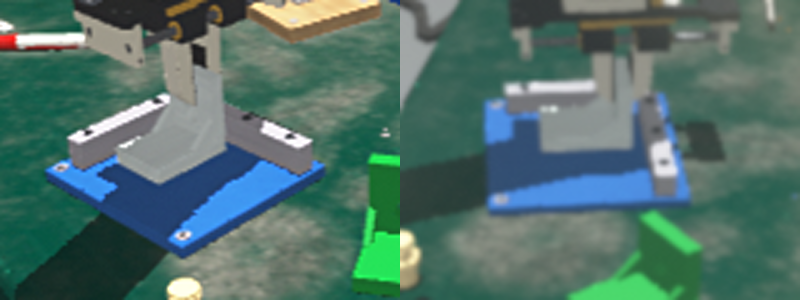

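The bracket stands on the plate: contact came at TCP z = 53.9 mm, against an expected 54. It is clear of both fences. I ease off the down-force and push towards the side fence, then the back fence.

Run:
```python
from h import *
tare=np.load('tare.npy')
def rep(t): print(t,F()-tare,jp(),'M',manip.current_wrist_torque(),'%.1f'%manip.current_clock())
x,y,z=.036,.023,.0534
go(x,y,z,.02); rep('z')
while y<.042:
    y+=.001 if y<.0305 else .0005; go(x,y,z,.02); f=F(6)-tare
    if y>.031: rep('y %.4f'%y)
    if f[1]<-5.5: break
while x<.056:
    x+=.001 if x<.0435 else .0005; go(x,y,z,.02); f=F(6)-tare
    if x>.044: rep('x %.4f'%x)
    if f[0]<-6: break
print(x,y,z); st()
```

```text
z [-1.8241  0.4226  9.7482] [0.0364 0.023  0.0539] M [-0.0368  0.4059  0.0218] 16.7
y 0.0310 [ 0.1681 -1.42    9.3014] [0.037  0.0306 0.0539] M [-0.317  -0.0006  0.0775] 19.6
y 0.0315 [ 0.1378 -1.901   9.0947] [0.037  0.031  0.0539] M [-0.3087 -0.0632  0.1033] 20.1
y 0.0320 [ 0.0031 -2.0132  9.1297] [0.037  0.0315 0.0539] M [-0.3458 -0.0606  0.0402] 20.6
y 0.0325 [-0.1767 -1.7669  9.2502] [0.037  0.032  0.0539] M [-0.391  -0.0013  0.0711] 21.1
y 0.0330 [-0.0315 -2.0364  9.5129] [0.037  0.0325 0.0539] M [-0.3069  0.0053  0.0493] 21.6
y 0.0335 [ 0.1015 -2.1419  9.2639] [0.037  0.033  0.0539] M [-0.3652  0.0028  0.0485] 22.1
y 0.0340 [-0.038  -1.9043  9.3404] [0.037  0.0335 0.0539] M [-0.3665 -0.0202  0.0475] 22.6
y 0.0345 [ 0.2762 -1.9324  9.1724] [0.037  0.034  0.0539] M [-0.4576 -0.0202  0.005 ] 23.0
y 0.0350 [ 0.1578 -1.926   9.2352] [0.037  0.0345 0.0539] M [-0.4091  0.0224  0.0543] 23.5
y 0.0355 [ 0.2453 -1.8598  9.2886] [0.037  0.035  0.0539] M [-0.3754  0.0028  0.0318] 24.0
y 0.0360 [ 0.0278 -1.9378  9.4368] [0.037  0.0354 0.0539] M [-0.4027 -0.0553  0.055 ] 24.5
y 0.0365 [ 0.21
[... 710 characters left out ...]
.8
x 0.0465 [-4.8142 -4.942  16.2494] [0.0457 0.0355 0.0539] M [-1.2238  0.8973  0.1092] 31.3
x 0.0470 [-4.8167 -5.0871 16.0323] [0.0462 0.0355 0.0539] M [-1.2166  0.8731  0.0751] 31.8
x 0.0475 [-4.3504 -4.7928 15.8966] [0.0467 0.0355 0.0539] M [-1.1444  0.8991  0.1023] 32.2
x 0.0480 [-4.3496 -4.9237 15.9739] [0.0472 0.0355 0.0539] M [-1.2009  0.8099  0.143 ] 32.7
x 0.0485 [-5.6741 -4.7154 17.2853] [0.0474 0.0355 0.0539] M [-1.251   1.0651  0.1257] 33.2
x 0.0490 [-6.6395 -5.0047 19.1113] [0.0474 0.0355 0.0539] M [-1.2352  1.3611  0.1063] 33.7
0.04900000000000001 0.03750000000000001 0.0534
 [0.4887 0.106  0.0539] F [-5.2727 -6.2606 15.2307] M [-1.2352  1.3611  0.1063] gap 0.0142 g 50.0 t 33.7
```

Both fences are touched, at jig x = 47.4 mm and y = 35.5 mm against an expected 48 and 35. Plate friction is taking part of the push, so I relieve the down-force, press harder, and check tilt and yaw.

```bash
cat >> h.py <<'E'
def rep2(t,tare):
    f=F(10)-tare; M=np.mean([(manip.sleep(.01),manip.current_wrist_torque())[1] for _ in range(8)],0)
    r=R.from_quat(manip.current_tcp_rot()); d=(r*R.from_quat(down(JY)).inv()).as_rotvec()
    print(t,f,jp(),'M',M,'rot err deg (jig)',np.degrees(np.r_[rot(JY).T@d[:2],d[2]]),'%.1f'%manip.current_clock()); return f
E
python3 - <<'E'
from h import *
tare=np.load('tare.npy')
rep2('now',tare)
x,y=.049,.0375
go(x,y,.0540,.02); rep2('z540',tare)
go(x,y,.0545,.02); rep2('z545',tare)
go(x+.0015,y+.001,.0545,.02); rep2('push',tare)
E
```

```text
now [-6.5622 -4.7917 18.7606] [0.0474 0.0355 0.0539] M [-1.244   1.3493  0.0935] rot err deg (jig) [-0.1595  0.1877 -0.068 ] 33.9
z540 [-4.7078 -4.891  12.2962] [0.0474 0.0355 0.0539] M [-1.1709  0.8475  0.0508] rot err deg (jig) [-0.1385  0.1886 -0.0716] 34.4
z545 [-2.9865 -4.6362  7.1189] [0.0474 0.0356 0.054 ] M [-1.1328  0.4599  0.0259] rot err deg (jig) [-0.1215  0.1886 -0.0675] 34.9
push [-6.906  -6.8953 12.6297] [0.0474 0.0356 0.0539] M [-1.6635  1.1875  0.056 ] rot err deg (jig) [-0.2031  0.3449 -0.1057] 35.4
```

Run:
```python
from h import *
tare=np.load('tare.npy')
def tgo(x,y,z,e): 
    v=np.radians(e); v=np.r_[rot(JY)@v[:2],v[2]]
    manip.servo_line([*(J+rot(JY)@[x,y]),z],(R.from_rotvec(v)*R.from_quat(down(JY))).as_quat(),vel=.02)
x,y,z=.0505,.0385,.0545
tgo(x,y,z,[.2,-.35,.1]); rep2('level',tare)
tgo(x+.001,y+.001,z+.0003,[.25,-.45,.1]); rep2('push',tare); 
manip.sleep(.5); rep2('hold',tare)
```

```text
level [-6.816  -6.7217 12.1717] [0.0473 0.0356 0.0539] M [-1.743   1.2351  0.0038] rot err deg (jig) [-0.0044  0.0075 -0.0099] 35.9
push [-8.0277 -8.3246 12.3315] [0.0474 0.0356 0.0539] M [-2.2332  1.4901  0.0413] rot err deg (jig) [-0.0216  0.0175 -0.044 ] 36.4
hold [-8.3565 -8.5404 12.9023] [0.0474 0.0356 0.0539] M [-2.2387  1.4863  0.0506] rot err deg (jig) [-0.0192  0.0156 -0.0476] 37.1
```

Run:
```python
from h import *
tare=np.load('tare.npy')
v=np.radians([.25,-.45,.1]); v=np.r_[rot(JY)@v[:2],v[2]]
manip.servo_line([*(J+rot(JY)@[.0523,.0396]),.0552],(R.from_rotvec(v)*R.from_quat(down(JY))).as_quat(),vel=.02); rep2('fin',tare)
snap('scene','scene3'); snap('side','side3'); st()
a=cv2.imread('pics/scene3.png')[150:255,145:285];b=cv2.imread('pics/side3.png')[140:215,215:315]
cv2.imwrite('pics/m4.png',np.hstack([cv2.resize(x,(400,300),interpolation=cv2.INTER_CUBIC) for x in (a,b)]))
```

```text
fin [-9.0693 -8.7093 11.2948] [0.0474 0.0356 0.0539] M [-2.3162  1.5649  0.0614] rot err deg (jig) [-0.0241  0.0989 -0.0496] 37.6
 [0.4887 0.1061 0.0539] F [-7.1828 -9.9242  7.9001] M [-2.2926  1.5763  0.0113] gap 0.0138 g 50.0 t 37.7
```

View pics/m4.png

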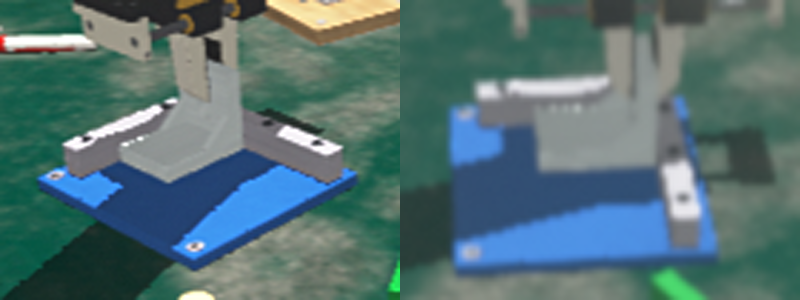

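The bracket sits flat in the corner, in contact with both fences. The tool reads about 9 N towards each fence; plate friction takes at most 3 N of that. I hand it in.

```bash
python3 -c "
from bench import manip
print(manip.hand_in())"
```

```text
the job is handed in; nothing more can be done
None
```

I handed the job in at about 38 s, still gripping the aluminium bracket in the jig corner, flat on the plate as far as the last images and readings show, and pressing about 6–9 N on each fence (estimated after plate friction).

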